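# Shift the row of dye bottles to the other bench rack, same order

### The arm

A 6-joint arm with a two-finger parallel gripper is mounted at the origin on the work surface. World frame = base frame: x ahead of the robot, y to its left, z up, the work surface at z = 0. Lengths are in m, angles in rad, forces in N, time in s.
With the tool pointing down it reaches from about 0.3 to 0.775 m from the base axis. Payload 14.6 kg.
Tool frame: the origin (TCP) lies on the centre line of the jaws, within the pads' length; the fingertips stand 19 mm ahead of it and the grasp point (between the pads) is the TCP; y points along the fingers, x is the direction in which the jaws open and shut, and the axes are right-handed (so a half turn about y gives the same grasp; the last joint's range is limited). The gripper opens to 94 mm and grips with 3 to 60 N. Pads are 16 mm wide; open, the fingers measure 119 mm over their backs; the gripper's body (75 mm by 177 mm) begins 78 mm behind the grasp point.
Start: joints at [1.096, 0.3, 1.521, -0, 1.321, -0.067], TCP at [0.218, 0.505, 0.224] pointing down, gripper open.
Joint ranges: [-3.03, 3.03], [-0.79, 2.21], [0.23, 2.52], [-1.04, 4.18], [0, 3.07], [-2.55, 2.55]. Speed limits (rad/s): [2.22, 2.22, 2.57, 3.14, 3.14, 3.14].

### API

Orientations are given as [roll, pitch, yaw] about the fixed x, y, z axes, in that order (R = Rz(yaw) Ry(pitch) Rx(roll)).
In Python, from station import ctrl, optics gives the robot as it stands.
- The arm moves only by the tool jog_arm, never from a script. Its argument "targets" is a list of rows, each a list of 3 entries, a list of its own where there are three numbers: the finger opening in cm, from 0 to 9.4, then the shift along the tool's x, y, z in cm, then the turn about the tool's y in rad. A call has 1 to 10 rows; each row is the pose to reach, as a shift and turn from the pose commanded when the call began, along the tool's axes at that moment; what a row does not reach only later rows make up. A row lasts 1/10 s, in which the tool goes at most 50 mm and 8.59 degrees, less where a joint would pass 70% of its speed; a pose out of reach is approached as far as the arm can. A call with a gripper value outside its range is refused whole. The fingers move at their own pace and stop on an object; "grip_force" is the grip in N (left out, the last holds). Time passes only in rows, so rows that repeat a pose let the fingers close. It gives the time, the measured TCP pose, the force and the opening at its end, in the units of the state.
- ctrl.get_obs(): the state, without advancing time (a new reading comes with each control period).
- optics.camera(name): name is "side" or "top"; returns a dict with "img" (420x560x3 uint8, red, green, blue), "range_z" (420x560 float32, m along the optical axis (not along the pixel's ray), 0 where there is no reading), "camera_matrix" (3x3 intrinsics, pixels), "world_to_cam" (4x4, takes a point from world to camera coordinates). Camera axes: x right, y up, looking along -z (the intrinsics and any distortion apply to the point x, -y, -z); pixel columns grow to the right and rows downward; lengths in m; the calibration is good to about 2 mm. A picture is of the moment at which its call begins.
- ctrl.hand_in(): hands the job in, once; it reports no verdict.
The state is a dict: "time_s": time; "qpos": joint angles; "joint_vel": joint speeds; "tau": joint torques, N m; "ee_pos": TCP position; "eef_rot": TCP orientation; "force": force on the tool from outside, world axes, zero at the start; "moment": the same for the moment, N m; "grip_width": finger opening in m.
Only numpy, scipy, OpenCV 4.12 (cv2) and the standard library are available. Lean on these libraries where they do the work, as an engineer would, in place of code of your own. Each camera call takes 0.05 s, during which the arm holds its last target. There are 200 camera calls.

### The job

Move the four capped leather-dye bottles from the grey-bayed rack to the empty plywood rack, one standing in each bay, in the same order from left to right as they stand now, because I reach for each shade by its place in the row. Keep the bottles upright all the way.

Things in the scene. Friction and masses are not known exactly. Their poses are not given: they have to be found in the camera images.
- bottle_black: Dye bottle with black screw cap and black band on its paper label: amber glass, 40 mm diameter, 104 mm tall, about 110 g. Origin: centre of its underside, z up. Straight body to 62 mm, shoulder to 76 mm, then the cap to grip, 30 mm diameter, 76 to 104 mm above the origin. Starts standing in a bay of the outgoing rack.
- bottle_red: Dye bottle with red screw cap and red band on its paper label: amber glass, 40 mm diameter, 104 mm tall, about 110 g. Origin: centre of its underside, z up. Straight body to 62 mm, shoulder to 76 mm, then the cap to grip, 30 mm diameter, 76 to 104 mm above the origin. Starts standing in a bay of the outgoing rack.
- bottle_yellow: Dye bottle with yellow screw cap and yellow band on its paper label: amber glass, 40 mm diameter, 104 mm tall, about 110 g. Origin: centre of its underside, z up. Straight body to 62 mm, shoulder to 76 mm, then the cap to grip, 30 mm diameter, 76 to 104 mm above the origin. Starts standing in a bay of the outgoing rack.
- bottle_blue: Dye bottle with blue screw cap and blue band on its paper label: amber glass, 40 mm diameter, 104 mm tall, about 110 g. Origin: centre of its underside, z up. Straight body to 62 mm, shoulder to 76 mm, then the cap to grip, 30 mm diameter, 76 to 104 mm above the origin. Starts standing in a bay of the outgoing rack.
- bay_black: Fixed grey bay of the outgoing rack where the black-capped bottle stands at the start; the four look alike, in a row 64 mm apart on a brown rail. Origin: centre of its underside, 10 mm above the bench; y along the row, to the robot's left, x away from the robot. 56 mm square inside; floor 4 mm (bottle stands 14 mm above the bench), sides 40, back (+x) 44, front 22 mm high.
- bay_red: Fixed grey bay of the outgoing rack where the red-capped bottle stands at the start; the four look alike, in a row 64 mm apart on a brown rail. Origin: centre of its underside, 10 mm above the bench; y along the row, to the robot's left, x away from the robot. 56 mm square inside; floor 4 mm (bottle stands 14 mm above the bench), sides 40, back (+x) 44, front 22 mm high.
- bay_yellow: Fixed grey bay of the outgoing rack where the yellow-capped bottle stands at the start; the four look alike, in a row 64 mm apart on a brown rail. Origin: centre of its underside, 10 mm above the bench; y along the row, to the robot's left, x away from the robot. 56 mm square inside; floor 4 mm (bottle stands 14 mm above the bench), sides 40, back (+x) 44, front 22 mm high.
- bay_blue: Fixed grey bay of the outgoing rack where the blue-capped bottle stands at the start; the four look alike, in a row 64 mm apart on a brown rail. Origin: centre of its underside, 10 mm above the bench; y along the row, to the robot's left, x away from the robot. 56 mm square inside; floor 4 mm (bottle stands 14 mm above the bench), sides 40, back (+x) 44, front 22 mm high.
- rack: Fixed plywood rack, empty at first. Origin: centre of its underside, on the bench; y along the row, to the robot's left, x away from the robot. Four bays centred at y = 96, 32, -32, -96 mm, x = 0, 58 mm inside; floor 10 mm above the bench; tops above the bench: partitions 50, ends 58, back (+x) 60, front 26 mm. 268 x 74 mm.
- rail: Fixed brown wooden rail of the outgoing rack, which carries the four grey bays at y = 96, 32, -32, -96 mm, x = 0. Origin: centre of its underside, on the bench; y along the row, to the robot's left, x away from the robot. 272 mm long, 80 mm deep, base 10 mm and back lip 26 mm high.

How it is judged:
At the end, for the whole second after the job is handed in: Each bottle stands on the floor of a plywood bay (within 13 mm of its centre in x and y, tilt under 0.12 rad), released and at rest, in the same left-to-right order as at the start: the bay that matches, counted along the row, its starting bay on the rail (x of bottle_black in the frame of rack between -0.013 and 0.013 m and z of bottle_black in the frame of rack between 0.005 and 0.016 m and angle between each of bottle_black, bottle_red, bottle_yellow, bottle_blue's own z axis and vertical below 0.12 rad and linear speed of each of bottle_black, bottle_red, bottle_yellow, bottle_blue below 0.02 m/s and angular speed of each of bottle_black, bottle_red, bottle_yellow, bottle_blue below 0.2 rad/s and ((y of bay_black in the frame of rail between 0.083 and 0.109 m and y of bottle_black in the frame of rack between 0.083 and 0.109 m) or (y of bay_black in the frame of rail between 0.019 and 0.045 m and y of bottle_black in the frame of rack between 0.019 and 0.045 m) or (y of bay_black in the frame of rail between -0.045 and -0.019 m and y of bottle_black in the frame of rack between -0.045 and -0.019 m) or (y of bay_black in the frame of rail between -0.109 and -0.083 m and y of bottle_black in the frame of rack between -0.109 and -0.083 m)) and x of bottle_red in the frame of rack between -0.013 and 0.013 m and z of bottle_red in the frame of rack between 0.005 and 0.016 m and ((y of bay_red in the frame of rail between 0.083 and 0.109 m and y of bottle_red in the frame of rack between 0.083 and 0.109 m) or (y of bay_red in the frame of rail between 0.019 and 0.045 m and y of bottle_red in the frame of rack between 0.019 and 0.045 m) or (y of bay_red in the frame of rail between -0.045 and -0.019 m and y of bottle_red in the frame of rack between -0.045 and -0.019 m) or (y of bay_red in the frame of rail between -0.109 and -0.083 m and y of bottle_red in the frame of rack between -0.109 and -0.083 m)) and x of bottle_yellow in the frame of rack between -0.013 and 0.013 m and z of bottle_yellow in the frame of rack between 0.005 and 0.016 m and ((y of bay_yellow in the frame of rail between 0.083 and 0.109 m and y of bottle_yellow in the frame of rack between 0.083 and 0.109 m) or (y of bay_yellow in the frame of rail between 0.019 and 0.045 m and y of bottle_yellow in the frame of rack between 0.019 and 0.045 m) or (y of bay_yellow in the frame of rail between -0.045 and -0.019 m and y of bottle_yellow in the frame of rack between -0.045 and -0.019 m) or (y of bay_yellow in the frame of rail between -0.109 and -0.083 m and y of bottle_yellow in the frame of rack between -0.109 and -0.083 m)) and x of bottle_blue in the frame of rack between -0.013 and 0.013 m and z of bottle_blue in the frame of rack between 0.005 and 0.016 m and ((y of bay_blue in the frame of rail between 0.083 and 0.109 m and y of bottle_blue in the frame of rack between 0.083 and 0.109 m) or (y of bay_blue in the frame of rail between 0.019 and 0.045 m and y of bottle_blue in the frame of rack between 0.019 and 0.045 m) or (y of bay_blue in the frame of rail between -0.045 and -0.019 m and y of bottle_blue in the frame of rack between -0.045 and -0.019 m) or (y of bay_blue in the frame of rail between -0.109 and -0.083 m and y of bottle_blue in the frame of rack between -0.109 and -0.083 m))); the robot touches nothing.
It fails at once if a bottle is tipped (more than 0.6 rad from upright) (angle between any of bottle_black, bottle_red, bottle_yellow, bottle_blue's own z axis and vertical above 0.6 rad).
It also fails if it takes over 112 s, if anything falls off the work surface, if the arm or the gripper's body presses on something with over 40 N, if the wrist force passes 120 N, or if a joint passes its speed limit or range.

## Working session

There is one attempt and no reset: what is moved stays moved. The work goes in short steps, Python scripts to look and compute and a tool call to move; the robot and the scene stay as the last step left them, time stands still between calls to the robot, and variables do not carry over. Pictures are saved under pics/ and viewed, about 12 in all and at most 16, crops included, and the job is handed in when it is done.

Besides the shell and the picture viewer there is one more tool, called after "Call:" in YAML: its name, and indented under it one key for each argument. jog_arm: Moves the arm, as the interface text tells. Its arguments: {"type":"object","properties":{"targets":{"type":"array","items":{"type":"array"}},"grip_force":{"type":"number"}},"required":["targets"]}

```bash
mkdir -p pics
python3 - <<'E'
from station import ctrl, optics
import cv2, numpy as np
np.set_printoptions(precision=4,suppress=True)
o=ctrl.get_obs(); print({k:o[k] for k in("time_s","ee_pos","eef_rot","grip_width","force")})
for n in("top","side"):
    c=optics.camera(n); cv2.imwrite(f"pics/{n}0.png",c["img"][...,::-1]); np.savez(f"{n}0.npz",**c); print(n,c["camera_matrix"],c["world_to_cam"],list(c))
E
```

```text
{'time_s': 0.0, 'ee_pos': array([0.218 , 0.5047, 0.2239]), 'eef_rot': array([-1.5707,  0.0012,  1.163 ]), 'grip_width': 0.09418150157308174, 'force': array([ 0.0897,  0.0413, -0.2468])}
top [[412.2023   0.     281.8617]
 [  0.     412.2023 207.8386]
 [  0.       0.       1.    ]] [[ 0.0011 -0.9999  0.011   0.0048]
 [ 0.9884  0.0028  0.1521 -0.5171]
 [-0.1521  0.0107  0.9883 -0.7958]
 [ 0.      0.      0.      1.    ]] ['img', 'range_z', 'camera_matrix', 'world_to_cam']
side [[529.4755   0.     280.3734]
 [  0.     529.4755 210.3778]
 [  0.       0.       1.    ]] [[ 0.7485 -0.6631  0.0071 -0.3924]
 [ 0.4835  0.553   0.6785 -0.2854]
 [-0.4538 -0.5045  0.7345 -1.107 ]
 [ 0.      0.      0.      1.    ]] ['img', 'range_z', 'camera_matrix', 'world_to_cam']
```

View pics/top0.png

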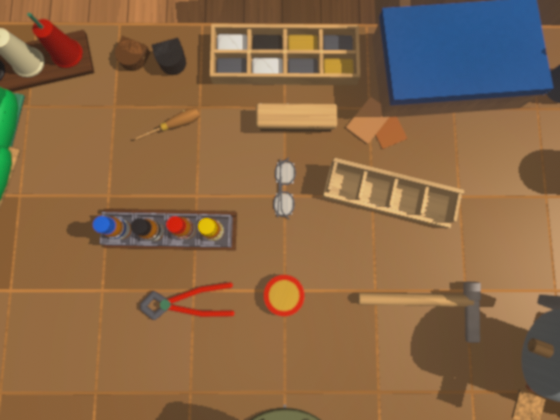

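View pics/side0.png

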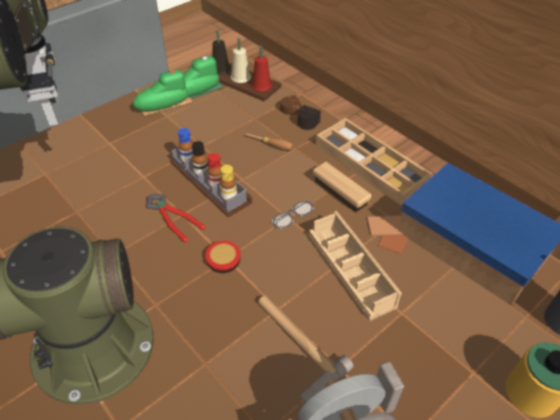

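The order from left to right is blue, black, red, yellow, with caps at top pixels (103,225), (143,227), (176,226) and (207,227). The plywood rack lies near (394,192), turned clockwise.

```bash
cat > h.py <<'E'
import numpy as np, cv2
np.set_printoptions(precision=4,suppress=True)
def cloud(c):
    K=c["camera_matrix"]; d=c["range_z"]; v,u=np.mgrid[:420,:560]
    P=np.stack([(u-K[0,2])/K[0,0]*d,-(v-K[1,2])/K[1,1]*d,-d],-1)
    T=np.linalg.inv(c["world_to_cam"]); W=P@T[:3,:3].T+T[:3,3]; W[d<=0]=np.nan; return W
def ray(c,u,v,z):
    K=c["camera_matrix"]; T=np.linalg.inv(c["world_to_cam"])
    r=T[:3,:3]@np.array([(u-K[0,2])/K[0,0],-(v-K[1,2])/K[1,1],-1]); o=T[:3,3]
    return o+r*(z-o[2])/r[2]
E
python3 - <<'E'
from h import *
for n in("top","side"):
    c=dict(np.load(n+"0.npz")); W=cloud(c); z=W[...,2]; print(n,"bench z",np.nanmedian(z), "noread",(c["range_z"]<=0).mean())
    x,y=W[...,0],W[...,1]
    def blobs(m,lab):
        k,l,s,ce=cv2.connectedComponentsWithStats(m.astype(np.uint8))
        for i in range(1,k):
            if s[i,4]>25:
                p=W[l==i]; r=cv2.minAreaRect(p[:,:2].astype(np.float32)*1000)
                print(lab,s[i,4],"px",ce[i].round(1),"ctr",p.mean(0),"rect",[np.round(q,1) for q in r],c["img"][l==i].mean(0).round())
    R=(x>.3)&(x<.8)&(abs(y)<.5)
    blobs(R&(z>.110)&(z<.128),"cap")
    hsv=cv2.cvtColor(c["img"],cv2.COLOR_RGB2HSV)
    blobs(R&(z>.006)&(z<.07)&(y<-.05)&(y>-.5)&(x>.45)&(x<.68),"rack")
    blobs(R&(z>.006)&(z<.07)&(y>.1)&(x<.6),"rail")
    blobs(R&(z>.054)&(z<.07)&(y<-.05)&(x<.68),"rim")
E
```

```text
top bench z 0.0013904272445894872 noread 0.004162414965986395
cap 239 px [101.3 223.6] ctr [0.4752 0.3345 0.1175] rect [array([475.6, 335.6]), array([29.1, 29.3]), np.float64(42.9)] [ 46.  95. 187.]
cap 234 px [138.6 225.6] ctr [0.4718 0.2668 0.1175] rect [array([471.7, 267.5]), array([28.4, 30.4]), np.float64(43.8)] [56. 49. 47.]
cap 225 px [174.  223.7] ctr [0.4753 0.2029 0.1175] rect [array([475.2, 203.1]), array([29.3, 28.9]), np.float64(1.0)] [194.  40.  23.]
cap 221 px [205.8 225.6] ctr [0.472  0.145  0.1178] rect [array([472.3, 145.2]), array([29.1, 29.2]), np.float64(23.7)] [214. 179.  12.]
cap 175 px [549.7 308.9] ctr [ 0.3245 -0.4694  0.1193] rect [array([ 324.6, -473.1]), array([18.1, 49.1]), np.float64(89.7)] [78. 73. 67.]
rack 5520 px [392.1 192.7] ctr [ 0.5514 -0.223   0.0262] rect [array([ 549.4, -218.7]), array([268.9,  75.8]), np.float64(75.7)] [160. 129.  87.]
rail 3737 px [171.7 229.6] ctr [0.4732 0.229  0.0292] rect [array([476.5, 237.5]), array([271.6,  80.4]), np.float64(89.0)] [106.  88.  80.]
rail 1308 px [184.  302.1] ctr [0.3286 0.2022 0.0146] rect [array([3
[... 831 characters left out ...]
[378.7 401.9] ctr [ 0.3097 -0.4959  0.1187] rect [array([ 310.3, -496.4]), array([ 3.8, 21.4]), np.float64(79.8)] [143. 141. 136.]
rack 4364 px [355.  265.9] ctr [ 0.5499 -0.2275  0.0293] rect [array([ 568.6, -206. ]), array([308.2, 110.4]), np.float64(75.0)] [182. 150. 112.]
rail 1976 px [210.3 182.6] ctr [0.4591 0.2077 0.0336] rect [array([474.2, 237. ]), array([273.4,  83.1]), np.float64(89.7)] [116. 100.  92.]
rail 679 px [171.6 214.2] ctr [0.3275 0.1952 0.0146] rect [array([332.1, 195.5]), array([ 68.1, 189.1]), np.float64(1.7)] [156.  73.  62.]
rim 592 px [365.6 256.2] ctr [ 0.5692 -0.2371  0.0592] rect [array([ 553.4, -221.8]), array([268.7,  67.4]), np.float64(75.6)] [193. 157. 117.]
```

Every measurement fits the given sizes: caps 29–30 mm with tops at 0.118, rack 268×75 mm, rail 272×80 mm.

- **Rack:** centre is about (0.549, -0.220), yaw -0.25.
- **Rail:** yaw is about 0.
- **Grasp:** I'll grip with the jaws across the row and move yellow first, so nothing passes over a standing bottle.

Call:
jog_arm:
  targets:
    - [6, [-5, 0, -8], 0.14]
    - [6, [-10, 0, -16], 0.28]
    - [6, [-15, 0.5, -24], 0.42]
    - [6, [-19, 1, -31], 0.56]
    - [6, [-23, 2, -37.5], 0.7]
    - [6, [-23, 2.4, -37.6], 0.84]
    - [6, [-23, 2.4, -37.6], 0.98]
    - [6, [-23, 2.4, -37.6], 1.12]
    - [6, [-23, 2.4, -37.6], 1.163]
    - [6, [-23, 2.4, -37.6], 1.163]
  grip_force: 25

```text
time_s: 1.1
ee_pos: [0.4737, 0.1412, 0.1996]
eef_rot: [-1.572, 0.001, -0.006]
force: [0.1, -0.4, 0.9]
grip_width: 0.0601
```

```bash
cat > go.py <<'E'
# go.py: x y z yaw (mm) -> shift in tool axes (cm) and turn, from the measured pose
import sys
from h import *
from station import ctrl
from scipy.spatial.transform import Rotation as Ro
o=ctrl.get_obs(); R=Ro.from_euler("xyz",o["eef_rot"]).as_matrix(); p=o["ee_pos"]
print("t",o["time_s"],"p",p,"rot",o["eef_rot"],"F",o["force"],"w",o["grip_width"],"q",o["qpos"])
for a in sys.argv[1:]:
    x,y,z,w=map(float,a.split(",")); print(a,"shift cm",(R.T@(np.array([x,y,z])/1000-p)*100).round(2),"turn",round(o["eef_rot"][2]-w,3))
E
python3 go.py 472,144.5,110,0 472,144.5,200,0
```

```text
t 1.1 p [0.4737 0.1412 0.1996] rot [-1.5716  0.0011 -0.006 ] F [ 0.1068 -0.4107  0.9323] w 0.06012731275038784 q [ 0.2158  0.1995  1.7064 -0.0006  1.237   0.222 ]
472,144.5,110,0 shift cm [-0.16  8.96  0.34] turn -0.006
472,144.5,200,0 shift cm [-0.17 -0.04  0.33] turn -0.006
```

Call:
jog_arm:
  targets:
    - [6, [-0.15, 2, 0.3], 0]
    - [6, [-0.15, 4, 0.3], 0]
    - [6, [-0.15, 6, 0.3], 0]
    - [6, [-0.15, 8, 0.3], 0]
    - [6, [-0.15, 8.9, 0.3], 0]
    - [6, [-0.15, 8.9, 0.3], 0]
    - [2.5, [-0.15, 8.9, 0.3], 0]
    - [2.5, [-0.15, 8.9, 0.3], 0]
    - [2.5, [-0.15, 8.9, 0.3], 0]
    - [2.5, [-0.15, 8.9, 0.3], 0]

```text
time_s: 2.1
ee_pos: [0.4708, 0.1477, 0.1119]
eef_rot: [-1.571, -0.001, -0.0]
force: [-0.0, 0.5, 0.2]
grip_width: 0.0319
```

```bash
python3 go.py 472,144.5,110,0
python3 - <<'E'
from h import *
from station import optics
c=optics.camera("side"); cv2.imwrite("pics/s1.png",cv2.resize(c["img"][60:270,100:380,::-1],None,fx=2.5,fy=2.5))
E
```

```text
t 2.1 p [0.4708 0.1477 0.1119] rot [-1.5706 -0.0008 -0.    ] F [-0.0057  0.4896  0.2428] w 0.031866757741537015 q [ 0.2297  0.3041  1.7991 -0.      1.0376  0.2297]
472,144.5,110,0 shift cm [ 0.12  0.19 -0.32] turn -0.0
```

View pics/s1.png

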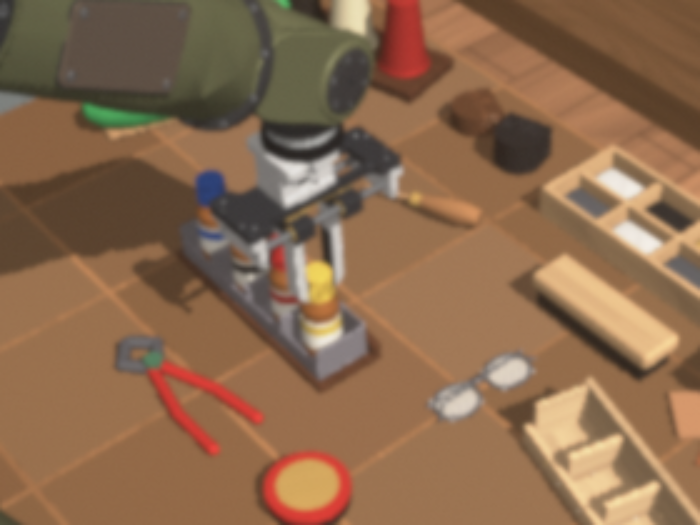

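The fingers are around the yellow cap (crop pixel 318,280), which stands upright in its bay. Next: finish closing and lift.

Call:
jog_arm:
  targets:
    - [2.5, [0, 0, 0], 0]
    - [2.5, [0, 0, 0], 0]
    - [2.5, [0, -1, 0], 0]
    - [2.5, [0, -2.5, 0], 0]
    - [2.5, [0, -4, 0], 0]
    - [2.5, [0, -5.5, 0], 0]
    - [2.5, [0, -7, 0], 0]
    - [2.5, [0, -8, 0], 0]
    - [2.5, [0, -8, 0], 0]
    - [2.5, [0, -8, 0], 0]

```text
time_s: 3.15
ee_pos: [0.4704, 0.1476, 0.1911]
eef_rot: [-1.571, 0.0, -0.0]
force: [0.1, -0.9, -1.4]
grip_width: 0.0297
```

```bash
python3 go.py 525.3,-313,190,-0.25
python3 - <<'E'
from h import *
from station import optics
c=optics.camera("side"); cv2.imwrite("pics/s2.png",cv2.resize(c["img"][60:270,100:380,::-1],None,fx=2.5,fy=2.5))
E
```

```text
t 3.15 p [0.4704 0.1476 0.1911] rot [-1.5709  0.0004 -0.    ] F [ 0.0979 -0.8635 -1.4207] w 0.02967465859472761 q [ 0.2297  0.2049  1.7206 -0.      1.2165  0.2297]
525.3,-313,190,-0.25 shift cm [  5.49   0.11 -46.06] turn 0.25
```

View pics/s2.png

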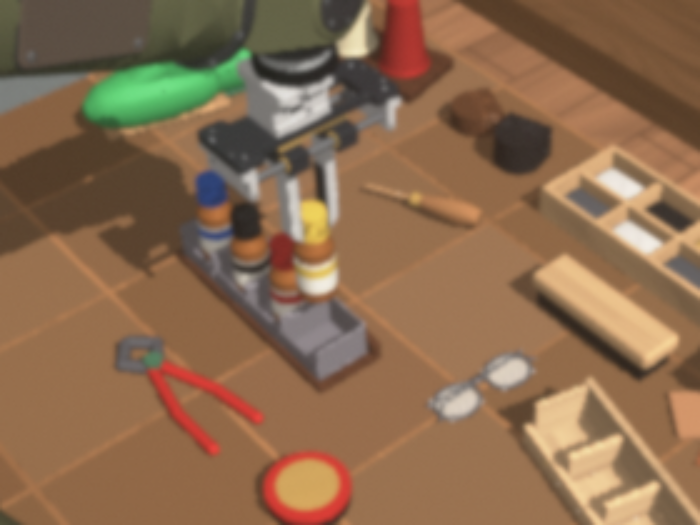

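Yellow is held upright and clear of the bay (crop pixel 315,250), so I'll carry it over.

Call:
jog_arm:
  targets:
    - [2.5, [0.3, 0, -2], 0]
    - [2.5, [0.9, 0, -6], 0.03]
    - [2.5, [1.6, 0, -11], 0.06]
    - [2.5, [2.3, 0, -16], 0.1]
    - [2.5, [3, 0, -21], 0.13]
    - [2.5, [3.6, 0, -26], 0.16]
    - [2.5, [4.2, 0, -31], 0.19]
    - [2.5, [4.7, 0, -36], 0.22]
    - [2.5, [5.2, 0, -41], 0.25]
    - [2.5, [5.5, 0, -44], 0.25]

```text
time_s: 4.2
ee_pos: [0.5249, -0.2954, 0.1902]
eef_rot: [-1.571, 0.001, -0.253]
force: [1.1, 1.0, -1.0]
grip_width: 0.0294
```

Call:
jog_arm:
  targets:
    - [2.5, [0, 0, -1], 0]
    - [2.5, [0, 0, -1.5], 0]
    - [2.5, [0, 0, -1.5], 0]
    - [2.5, [0, 0, -1.5], 0]

```text
time_s: 4.6
ee_pos: [0.522, -0.3058, 0.1915]
eef_rot: [-1.571, 0.0, -0.249]
force: [0.6, 0.0, -0.2]
grip_width: 0.0294
```

```bash
python3 go.py 526,-310,190,-0.25 526,-310,109,-0.25
python3 - <<'E'
from h import *
from station import optics
for n in("side","top"):
    c=optics.camera(n); W=cloud(c);x,y,z=W[...,0],W[...,1],W[...,2]
    if n=="side": cv2.imwrite("pics/s3.png",cv2.resize(c["img"][130:340,230:510,::-1],None,fx=2.5,fy=2.5))
    h=cv2.cvtColor(c["img"],cv2.COLOR_RGB2HSV)
    m=(h[...,0]>20)&(h[...,0]<32)&(h[...,1]>200)&(z>.15)&(z<.22)&(y<-.2)
    print(n,m.sum(),np.nanmean(W[m],0),np.nanmin(W[m],0),np.nanmax(W[m],0))
E
```

```text
t 4.6 p [ 0.522  -0.3058  0.1915] rot [-1.5706  0.0001 -0.2489] F [ 0.5628  0.01   -0.1845] w 0.02944290202975801 q [-0.5905  0.4489  1.3955  0.0002  1.2974 -0.3416]
526,-310,190,-0.25 shift cm [ 0.49  0.15 -0.31] turn 0.001
526,-310,109,-0.25 shift cm [ 0.49  8.25 -0.32] turn 0.001<stdin>:8: RuntimeWarning: Mean of empty slice
Traceback (most recent call last):
ValueError: zero-size array to reduction operation fmin which has no identity
```

View pics/s3.png

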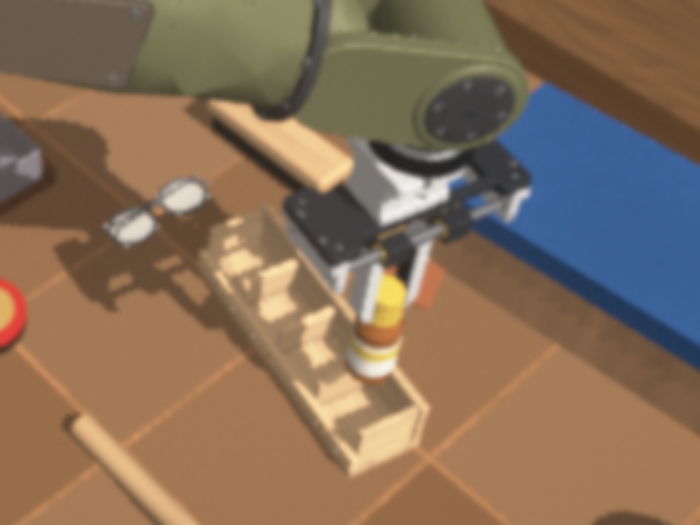

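Yellow is upright above the right-hand bay (crop pixel 378,330). I'll correct 5 mm and lower it.

Call:
jog_arm:
  targets:
    - [2.5, [0.5, 0.5, -0.3], 0]
    - [2.5, [0.5, 2, -0.3], 0]
    - [2.5, [0.5, 3.5, -0.3], 0]
    - [2.5, [0.5, 5, -0.3], 0]
    - [2.5, [0.5, 6.5, -0.3], 0]
    - [2.5, [0.5, 7.6, -0.3], 0]
    - [2.5, [0.5, 8.1, -0.3], 0]
    - [2.5, [0.5, 8.3, -0.3], 0]
    - [2.5, [0.5, 8.3, -0.3], 0]
    - [2.5, [0.5, 8.3, -0.3], 0]

```text
time_s: 5.65
ee_pos: [0.5262, -0.3112, 0.1091]
eef_rot: [-1.571, -0.001, -0.25]
force: [-0.3, 0.4, -0.7]
grip_width: 0.0295
```

```bash
python3 go.py 526,-310,108,-0.25
python3 - <<'E'
from h import *
from station import optics
c=optics.camera("side"); cv2.imwrite("pics/s4.png",cv2.resize(c["img"][130:340,230:510,::-1],None,fx=2.5,fy=2.5))
E
```

```text
t 5.65 p [ 0.5262 -0.3112  0.1091] rot [-1.5712 -0.001  -0.25  ] F [-0.2658  0.419  -0.7352] w 0.029452107769969486 q [-0.594   0.5452  1.4542 -0.      1.1411 -0.344 ]
526,-310,108,-0.25 shift cm [-0.05  0.11  0.11] turn 0.0
```

View pics/s4.png

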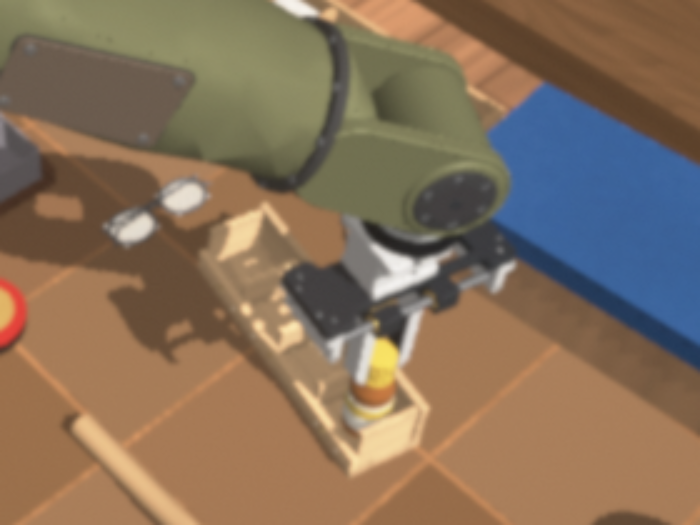

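Yellow is inside its bay, upright and touching nothing else (crop pixel 375,385). Releasing it now.

Call:
jog_arm:
  targets:
    - [2.5, [0, 0.1, 0], 0]
    - [2.5, [0, 0.1, 0], 0]
    - [5, [0, 0.1, 0], 0]
    - [6, [0, 0.1, 0], 0]
    - [6, [0, 0.1, 0], 0]
    - [6, [0, -1.5, 0], 0]
    - [6, [0, -4, 0], 0]
    - [6, [0, -7, 0], 0]
    - [6, [0, -9, 0], 0]
    - [6, [0, -9, 0], 0]

```text
time_s: 6.7
ee_pos: [0.5268, -0.3116, 0.2013]
eef_rot: [-1.572, -0.004, -0.25]
force: [0.5, -0.5, 0.3]
grip_width: 0.0599
```

Call:
jog_arm:
  targets:
    - [6, [0, 0, 0], 0]
    - [6, [0, 0, 0], 0]
    - [6, [0, 0, 0], 0]

```text
time_s: 7.0
ee_pos: [0.5256, -0.3108, 0.1971]
eef_rot: [-1.57, 0.002, -0.25]
force: [0.5, 0.3, -0.1]
grip_width: 0.0598
```

```bash
python3 go.py 475,202.5,200,0
```

```text
t 7.0 p [ 0.5256 -0.3108  0.1971] rot [-1.5701  0.002  -0.25  ] F [ 0.5248  0.3313 -0.0844] w 0.05975969867241493 q [-0.594   0.458   1.369  -0.      1.3167 -0.344 ]
475,202.5,200,0 shift cm [-17.61  -0.22  48.49] turn -0.25
```

Call:
jog_arm:
  targets:
    - [6, [-1, -0.2, 2.8], 0]
    - [6, [-2.7, -0.2, 7.5], -0.03]
    - [6, [-4.4, -0.2, 12], -0.06]
    - [6, [-6.1, -0.2, 16.7], -0.1]
    - [6, [-7.8, -0.2, 21.4], -0.13]
    - [6, [-9.5, -0.2, 26], -0.16]
    - [6, [-11.2, -0.2, 30.7], -0.19]
    - [6, [-12.9, -0.2, 35.4], -0.22]
    - [6, [-14.6, -0.2, 40], -0.25]
    - [6, [-16.3, -0.2, 44.7], -0.25]

```text
time_s: 8.0
ee_pos: [0.4779, 0.1643, 0.2]
eef_rot: [-1.571, 0.001, 0.001]
force: [-0.1, 0.3, -0.2]
grip_width: 0.0598
```

Call:
jog_arm:
  targets:
    - [6, [-0.3, 0, 4.1], 0]
    - [6, [-0.3, 0, 4.1], 0]
    - [6, [-0.3, 0, 4.1], 0]
    - [6, [-0.3, 0, 4.1], 0]

```text
time_s: 8.4
ee_pos: [0.4757, 0.2025, 0.2001]
eef_rot: [-1.571, 0.001, -0.001]
force: [0.7, -0.7, -0.2]
grip_width: 0.0599
```

```bash
python3 go.py 475,202.5,110,0
python3 - <<'E'
from h import *
from station import optics
for n in ("top","side"):
    c=optics.camera(n); W=cloud(c);x,y,z=W[...,0],W[...,1],W[...,2]
    m=((z>.105)&(z<.119)&(y<-.05)&(y>-.4)&(x>.4)&(x<.65)).astype(np.uint8)
    k,l,s,ce=cv2.connectedComponentsWithStats(m)
    for i in range(1,k):
        if s[i,4]>15: print(n,s[i,4],W[l==i].mean(0),[np.round(q,1) for q in cv2.minAreaRect(W[l==i][:,:2].astype(np.float32)*1000)],c["img"][l==i].mean(0))
E
```

```text
t 8.4 p [0.4757 0.2025 0.2001] rot [-1.5712  0.0006 -0.0008] F [ 0.6861 -0.7415 -0.206 ] w 0.05994293263714234 q [ 0.3317  0.2487  1.6447 -0.0002  1.249   0.3325]
475,202.5,110,0 shift cm [-0.06  9.01  0.01] turn -0.001
top 230 [ 0.5266 -0.311   0.1136] [array([ 527.2, -311.7]), array([30.1, 28.9]), np.float64(6.9)] [212.6739 182.513   15.6043]
side 165 [ 0.5246 -0.3155  0.1134] [array([ 526.5, -314.5]), array([30.2, 30.6]), np.float64(57.6)] [223.6727 192.2242  85.3636]
```

Yellow stands at (0.527, -0.313) with its top at 0.114, which is within 2 mm of the bay centre. Next is red.

Call:
jog_arm:
  targets:
    - [6, [0, 2, 0], 0]
    - [6, [0, 4, 0], 0]
    - [6, [0, 6, 0], 0]
    - [6, [0, 8, 0], 0]
    - [6, [0, 8.9, 0], 0]
    - [6, [0, 8.9, 0], 0]
    - [6, [0, 8.9, 0], 0]
    - [2.5, [0, 8.9, 0], 0]
    - [2.5, [0, 8.9, 0], 0]
    - [2.5, [0, 8.9, 0], 0]

```text
time_s: 9.5
ee_pos: [0.4758, 0.2035, 0.1119]
eef_rot: [-1.571, -0.001, 0.0]
force: [-0.2, -0.7, 0.4]
grip_width: 0.0395
```

Call:
jog_arm:
  targets:
    - [2.5, [0, 0, 0], 0]
    - [2.5, [0, 0, 0], 0]
    - [2.5, [0, 0, 0], 0]
    - [2.5, [0, -1, 0], 0]
    - [2.5, [0, -2.5, 0], 0]
    - [2.5, [0, -4.5, 0], 0]
    - [2.5, [0, -6.5, 0], 0]
    - [2.5, [0, -8, 0], 0]
    - [2.5, [0, -8, 0], 0]
    - [2.5, [0, -8, 0], 0]

```text
time_s: 10.5
ee_pos: [0.4755, 0.2033, 0.1912]
eef_rot: [-1.571, 0.0, -0.0]
force: [-0.5, -0.0, -0.8]
grip_width: 0.0292
```

```bash
python3 go.py 541,-251,190,-0.25
python3 - <<'E'
from h import *
from station import optics
c=optics.camera("side"); cv2.imwrite("pics/s5.png",cv2.resize(c["img"][60:270,100:380,::-1],None,fx=2.5,fy=2.5))
E
```

```text
t 10.5 p [0.4755 0.2033 0.1912] rot [-1.5708  0.     -0.    ] F [-0.5352 -0.0387 -0.7627] w 0.029150454036779974 q [ 0.3333  0.2573  1.6553 -0.      1.229   0.3333]
541,-251,190,-0.25 shift cm [  6.55   0.13 -45.43] turn 0.25
```

View pics/s5.png

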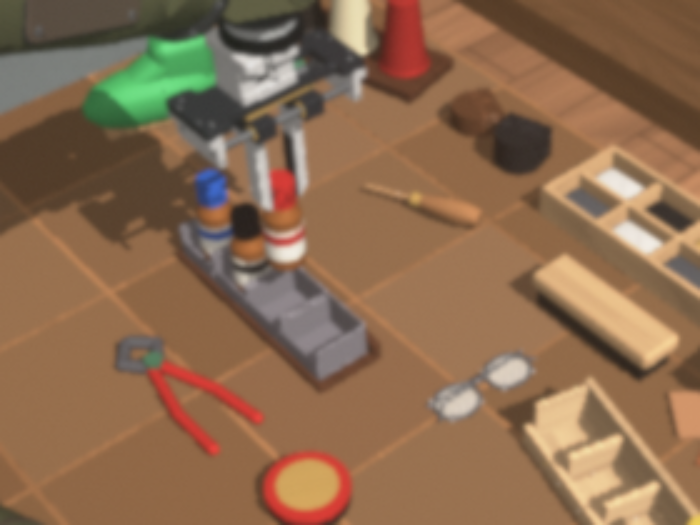

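Red is held upright (crop pixel 285,215) and the others are undisturbed. Carrying it over.

Call:
jog_arm:
  targets:
    - [2.5, [0.3, 0, -2], 0]
    - [2.5, [1, 0, -6], 0.03]
    - [2.5, [1.8, 0, -11], 0.06]
    - [2.5, [2.6, 0, -16], 0.1]
    - [2.5, [3.4, 0, -21], 0.13]
    - [2.5, [4.2, 0, -26], 0.16]
    - [2.5, [5, 0, -31], 0.19]
    - [2.5, [5.7, 0, -36], 0.22]
    - [2.5, [6.3, 0, -41], 0.25]
    - [2.5, [6.6, 0, -44], 0.25]

```text
time_s: 11.55
ee_pos: [0.5411, -0.2395, 0.1901]
eef_rot: [-1.571, 0.002, -0.253]
force: [-0.5, 0.7, -2.0]
grip_width: 0.0296
```

Call:
jog_arm:
  targets:
    - [2.5, [0.2, 0, -0.7], 0]
    - [2.5, [0.35, 0, -1.35], 0]
    - [2.5, [0.35, 0, -1.35], 0]
    - [2.5, [0.35, 0, -1.35], 0]
    - [2.5, [0.35, 0, -1.35], 0]
    - [2.5, [0.35, 0, -1.35], 0]

```text
time_s: 12.15
ee_pos: [0.5418, -0.2498, 0.1916]
eef_rot: [-1.571, -0.0, -0.249]
force: [-0.2, 0.4, -1.8]
grip_width: 0.0299
```

```bash
python3 go.py 541,-250.3,109,-0.25
```

```text
t 12.15 p [ 0.5418 -0.2498  0.1916] rot [-1.5708 -0.0002 -0.249 ] F [-0.1678  0.4194 -1.8081] w 0.02991081961273475 q [-0.4934  0.4302  1.4219  0.      1.2894 -0.2444]
541,-250.3,109,-0.25 shift cm [-0.07  8.26 -0.07] turn 0.001
```

Call:
jog_arm:
  targets:
    - [2.5, [0, 0.5, -0.1], 0]
    - [2.5, [0, 2, -0.1], 0]
    - [2.5, [0, 3.5, -0.1], 0]
    - [2.5, [0, 5, -0.1], 0]
    - [2.5, [0, 6.5, -0.1], 0]
    - [2.5, [0, 7.6, -0.1], 0]
    - [2.5, [0, 8.1, -0.1], 0]
    - [2.5, [0, 8.3, -0.1], 0]
    - [2.5, [0, 8.3, -0.1], 0]
    - [2.5, [0, 8.3, -0.1], 0]

```text
time_s: 13.15
ee_pos: [0.5417, -0.2517, 0.109]
eef_rot: [-1.571, -0.001, -0.25]
force: [0.1, 0.4, -1.3]
grip_width: 0.0292
```

```bash
python3 go.py 541,-250.3,108,-0.25
python3 - <<'E'
from h import *
from station import optics
c=optics.camera("side"); cv2.imwrite("pics/s6.png",cv2.resize(c["img"][130:340,230:510,::-1],None,fx=2.5,fy=2.5))
E
```

```text
t 13.15 p [ 0.5417 -0.2517  0.109 ] rot [-1.5711 -0.0009 -0.25  ] F [ 0.0926  0.441  -1.292 ] w 0.029242188451131676 q [-0.4963  0.5166  1.4988 -0.      1.1253 -0.2462]
541,-250.3,108,-0.25 shift cm [-0.1   0.1   0.12] turn -0.0
```

View pics/s6.png

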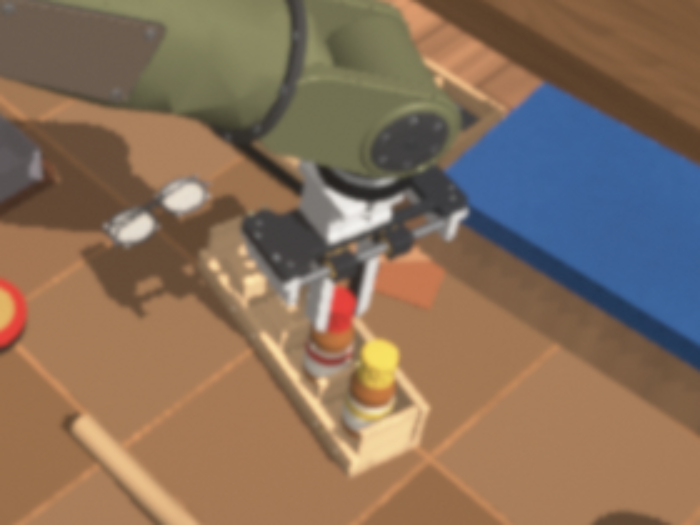

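Red sits in its bay at crop pixel (332,335), with yellow beside it (375,385). Release red, then go above black.

Call:
jog_arm:
  targets:
    - [2.5, [0, 0.1, 0], 0]
    - [2.5, [0, 0.1, 0], 0]
    - [5, [0, 0.1, 0], 0]
    - [6, [0, 0.1, 0], 0]
    - [6, [0, 0.1, 0], 0]
    - [6, [0, -1.5, 0], 0]
    - [6, [0, -4, 0], 0]
    - [6, [0, -7, 0], 0]
    - [6, [0, -9, 0], 0]
    - [6, [0, -9, 0], 0]

```text
time_s: 14.2
ee_pos: [0.5423, -0.252, 0.2014]
eef_rot: [-1.572, -0.005, -0.25]
force: [0.1, 0.6, -0.3]
grip_width: 0.0602
```

Call:
jog_arm:
  targets:
    - [6, [-1, 0, 2.5], 0]
    - [6, [-2.8, 0, 7], -0.03]
    - [6, [-4.7, 0, 11.6], -0.06]
    - [6, [-6.6, 0, 16.3], -0.1]
    - [6, [-8.5, 0, 21], -0.13]
    - [6, [-10.4, 0, 25.7], -0.16]
    - [6, [-12.2, 0, 30.3], -0.19]
    - [6, [-14.1, 0, 35], -0.22]
    - [6, [-16, 0, 39.7], -0.25]
    - [6, [-17.9, 0, 44.4], -0.25]

```text
time_s: 15.2
ee_pos: [0.4773, 0.2213, 0.1973]
eef_rot: [-1.571, 0.001, 0.001]
force: [0.5, -0.7, 0.1]
grip_width: 0.0597
```

Call:
jog_arm:
  targets:
    - [6, [-0.6, 0, 4.2], 0]
    - [6, [-0.6, 0, 4.2], 0]
    - [6, [-0.6, 0, 4.2], 0]
    - [6, [-0.6, 0, 4.2], 0]
    - [6, [-0.6, 0, 4.2], 0]

```text
time_s: 15.7
ee_pos: [0.4726, 0.2602, 0.1982]
eef_rot: [-1.571, 0.0, -0.002]
force: [0.3, -0.2, 0.2]
grip_width: 0.06
```

```bash
python3 go.py 472,266.5,111,0
cat > chk.py <<'E'
from h import *
from station import optics
for n in ("top","side"):
    c=optics.camera(n); W=cloud(c);x,y,z=W[...,0],W[...,1],W[...,2]
    m=((z>.105)&(z<.119)&(y<-.05)&(y>-.4)&(x>.4)&(x<.65)).astype(np.uint8)
    k,l,s,ce=cv2.connectedComponentsWithStats(m)
    for i in range(1,k):
        if s[i,4]>15:
            r=cv2.minAreaRect(W[l==i][:,:2].astype(np.float32)*1000); d=np.array(r[0])-[549.4,-219.5]
            a=-.25; print(n,s[i,4],"z",W[l==i][:,2].mean(),"rack xy mm",(np.array([[np.cos(a),np.sin(a)],[-np.sin(a),np.cos(a)]])@d).round(1),np.round(r[1]),c["img"][l==i].mean(0).round())
E
python3 chk.py
```

```text
t 15.7 p [0.4726 0.2602 0.1982] rot [-1.571   0.0002 -0.0017] F [ 0.2581 -0.2029  0.2193] w 0.05998515665386074 q [ 0.4355  0.2996  1.5841 -0.0001  1.2582  0.4372]
472,266.5,111,0 shift cm [-0.06  8.72  0.63] turn -0.002
top 222 z 0.11363275420067037 rack xy mm [ -0.1 -31.4] [30. 30.] [196.  55.  33.]
top 232 z 0.1135381678887275 rack xy mm [  1.2 -95.7] [31. 30.] [212. 181.  15.]
side 157 z 0.11284536040742503 rack xy mm [ -0.5 -34.7] [30. 29.] [195.  63.  53.]
side 164 z 0.11320051580851719 rack xy mm [  0.7 -97.3] [31. 30.] [223. 191.  85.]
```

Call:
jog_arm:
  targets:
    - [6, [0, 2, 0.5], 0]
    - [6, [0, 4, 0.5], 0]
    - [6, [0, 6, 0.5], 0]
    - [6, [0, 8, 0.5], 0]
    - [6, [0, 8.7, 0.5], 0]
    - [6, [0, 8.7, 0.5], 0]
    - [6, [0, 8.7, 0.5], 0]
    - [2.5, [0, 8.7, 0.5], 0]
    - [2.5, [0, 8.7, 0.5], 0]
    - [2.5, [0, 8.7, 0.5], 0]

```text
time_s: 16.8
ee_pos: [0.4725, 0.2665, 0.1119]
eef_rot: [-1.57, -0.001, 0.0]
force: [0.7, -0.9, 0.1]
grip_width: 0.0394
```

Call:
jog_arm:
  targets:
    - [2.5, [0, 0, 0], 0]
    - [2.5, [0, 0, 0], 0]
    - [2.5, [0, 0, 0], 0]
    - [2.5, [0, -1, 0], 0]
    - [2.5, [0, -2.5, 0], 0]
    - [2.5, [0, -4.5, 0], 0]
    - [2.5, [0, -6.5, 0], 0]
    - [2.5, [0, -8, 0], 0]
    - [2.5, [0, -8, 0], 0]
    - [2.5, [0, -8, 0], 0]

```text
time_s: 17.8
ee_pos: [0.4722, 0.2663, 0.1913]
eef_rot: [-1.571, 0.0, -0.0]
force: [-0.4, 1.0, -2.0]
grip_width: 0.0297
```

```bash
python3 go.py 557,-188.5,190,-0.25
python3 - <<'E'
from h import *
from station import optics
c=optics.camera("side"); cv2.imwrite("pics/s7.png",cv2.resize(c["img"][60:270,100:380,::-1],None,fx=2.5,fy=2.5))
E
```

```text
t 17.8 p [0.4722 0.2663 0.1913] rot [-1.5708  0.     -0.    ] F [-0.409   0.9795 -1.981 ] w 0.02965501408337349 q [ 0.446   0.3116  1.5852 -0.      1.2448  0.446 ]
557,-188.5,190,-0.25 shift cm [  8.48   0.13 -45.48] turn 0.25
```

View pics/s7.png

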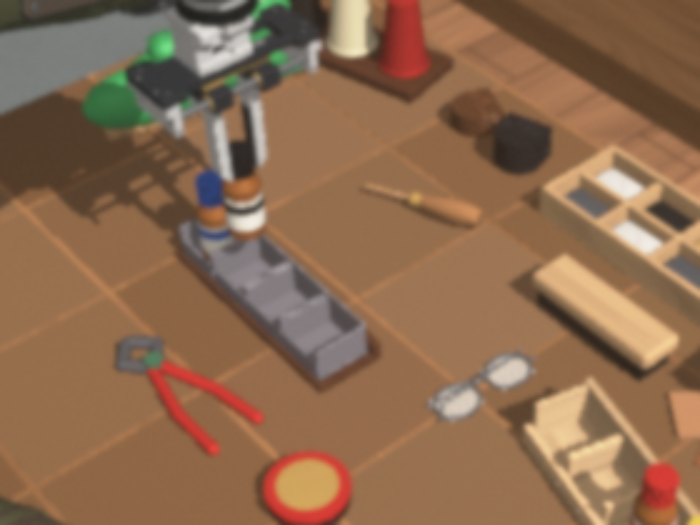

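Black is held upright (crop pixel 243,190). I'll carry it over and lower it.

Call:
jog_arm:
  targets:
    - [2.5, [0.3, 0, -2], 0]
    - [2.5, [1.2, 0, -6], 0.03]
    - [2.5, [2.2, 0, -11], 0.06]
    - [2.5, [3.2, 0, -16], 0.1]
    - [2.5, [4.2, 0, -21], 0.13]
    - [2.5, [5.2, 0, -26], 0.16]
    - [2.5, [6.2, 0, -31], 0.19]
    - [2.5, [7.2, 0, -36], 0.22]
    - [2.5, [8.1, 0, -41], 0.25]
    - [2.5, [8.5, 0, -44], 0.25]

```text
time_s: 18.85
ee_pos: [0.557, -0.1764, 0.1902]
eef_rot: [-1.571, 0.002, -0.252]
force: [-0.2, 0.4, -1.1]
grip_width: 0.0295
```

Call:
jog_arm:
  targets:
    - [2.5, [0.2, 0, -0.7], 0]
    - [2.5, [0.35, 0, -1.4], 0]
    - [2.5, [0.35, 0, -1.4], 0]
    - [2.5, [0.35, 0, -1.4], 0]
    - [2.5, [0.35, 0, -1.4], 0]
    - [2.5, [0.35, 0, -1.4], 0]
    - [2.5, [0.35, 0, -1.4], 0]
    - [2.5, [0.35, 0, -1.4], 0]

```text
time_s: 19.65
ee_pos: [0.5573, -0.1878, 0.1915]
eef_rot: [-1.571, -0.0, -0.25]
force: [0.2, 0.6, -1.2]
grip_width: 0.0293
```

```bash
python3 go.py 557,-189,109,-0.25
```

```text
t 19.65 p [ 0.5573 -0.1878  0.1915] rot [-1.5708 -0.0001 -0.2497] F [ 0.1706  0.587  -1.2211] w 0.029274480733448047 q [-0.3873  0.4115  1.4486  0.      1.2814 -0.1376]
557,-189,109,-0.25 shift cm [ 0.    8.25 -0.13] turn 0.0
```

Call:
jog_arm:
  targets:
    - [2.5, [0, 0.5, -0.1], 0]
    - [2.5, [0, 2, -0.1], 0]
    - [2.5, [0, 3.5, -0.1], 0]
    - [2.5, [0, 5, -0.1], 0]
    - [2.5, [0, 6.5, -0.1], 0]
    - [2.5, [0, 7.6, -0.1], 0]
    - [2.5, [0, 8.1, -0.1], 0]
    - [2.5, [0, 8.3, -0.1], 0]
    - [2.5, [0, 8.3, -0.1], 0]
    - [2.5, [0, 8.3, -0.1], 0]

```text
time_s: 20.65
ee_pos: [0.5572, -0.1891, 0.109]
eef_rot: [-1.571, -0.001, -0.25]
force: [-0.5, -0.2, -1.1]
grip_width: 0.0297
```

```bash
python3 go.py 557,-189,108,-0.25
python3 - <<'E'
from h import *
from station import optics
c=optics.camera("side"); cv2.imwrite("pics/s8.png",cv2.resize(c["img"][130:340,230:510,::-1],None,fx=2.5,fy=2.5))
E
```

```text
t 20.65 p [ 0.5572 -0.1891  0.109 ] rot [-1.5709 -0.0009 -0.25  ] F [-0.4599 -0.2138 -1.0752] w 0.029659289181814714 q [-0.3894  0.4987  1.5263  0.      1.1157 -0.1394]
557,-189,108,-0.25 shift cm [-0.03  0.1   0.  ] turn -0.0
```

View pics/s8.png

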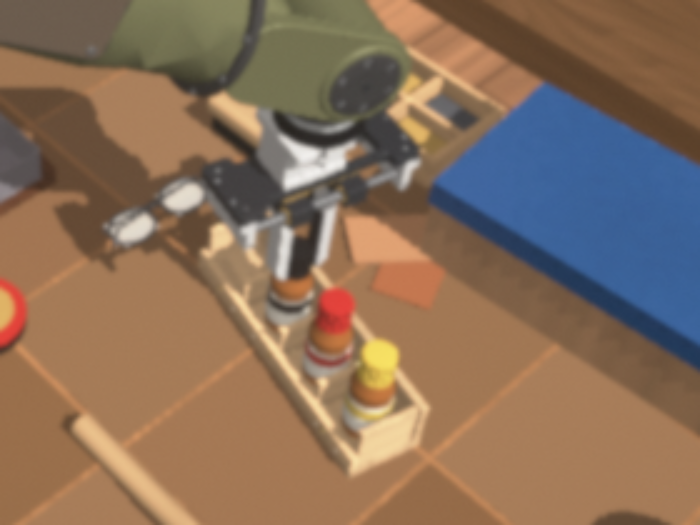

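Black stands in its bay at crop pixel (290,285). Release it and go above blue.

Call:
jog_arm:
  targets:
    - [2.5, [0, 0.1, 0], 0]
    - [2.5, [0, 0.1, 0], 0]
    - [5, [0, 0.1, 0], 0]
    - [6, [0, 0.1, 0], 0]
    - [6, [0, 0.1, 0], 0]
    - [6, [0, -1.5, 0], 0]
    - [6, [0, -4, 0], 0]
    - [6, [0, -7, 0], 0]
    - [6, [0, -9, 0], 0]
    - [6, [0, -9, 0], 0]

```text
time_s: 21.7
ee_pos: [0.5579, -0.1894, 0.2013]
eef_rot: [-1.571, -0.005, -0.25]
force: [0.4, 0.1, 0.4]
grip_width: 0.0598
```

Call:
jog_arm:
  targets:
    - [6, [-1, 0, 2.3], 0]
    - [6, [-3, 0, 7], -0.03]
    - [6, [-5, 0, 11.6], -0.06]
    - [6, [-7, 0, 16.2], -0.1]
    - [6, [-9, 0, 20.8], -0.13]
    - [6, [-11, 0, 25.4], -0.16]
    - [6, [-12.9, 0, 30], -0.19]
    - [6, [-14.9, 0, 34.6], -0.22]
    - [6, [-16.9, 0, 39.2], -0.25]
    - [6, [-18.8, 0, 43.8], -0.25]

```text
time_s: 22.7
ee_pos: [0.4824, 0.2822, 0.1973]
eef_rot: [-1.571, 0.001, 0.001]
force: [0.6, -0.1, 0.3]
grip_width: 0.0599
```

Call:
jog_arm:
  targets:
    - [6, [-0.5, 0, 3], 0]
    - [6, [-0.8, 0, 5.3], 0]
    - [6, [-0.8, 0, 5.3], 0]
    - [6, [-0.8, 0, 5.3], 0]
    - [6, [-0.8, 0, 5.3], 0]
    - [6, [-0.8, 0, 5.3], 0]
    - [6, [-0.8, 0, 5.3], 0]

```text
time_s: 23.4
ee_pos: [0.4757, 0.3327, 0.1985]
eef_rot: [-1.571, -0.0, -0.001]
force: [-0.2, -0.5, 0.8]
grip_width: 0.0602
```

```bash
python3 go.py 475,335,111,0; python3 chk.py
```

```text
t 23.4 p [0.4757 0.3327 0.1985] rot [-1.5707 -0.0001 -0.0011] F [-0.205  -0.5066  0.7571] w 0.060194296097831744 q [ 0.5471  0.3887  1.4636 -0.      1.2892  0.5482]
475,335,111,0 shift cm [-0.07  8.75  0.23] turn -0.001
top 218 z 0.11371846563254821 rack xy mm [-0.4 33.6] [31. 29.] [75. 63. 52.]
top 223 z 0.11357483446737904 rack xy mm [ -0.  -31.3] [30. 29.] [191.  53.  32.]
top 234 z 0.11349139352453157 rack xy mm [  1.3 -95.6] [30. 30.] [207. 175.  15.]
side 142 z 0.11309484319664476 rack xy mm [-1.  31.7] [31. 29.] [60. 50. 41.]
side 155 z 0.11292823106411229 rack xy mm [ -0.6 -34.6] [30. 30.] [195.  62.  52.]
side 171 z 0.11317464665248826 rack xy mm [  1.  -98.2] [29. 32.] [221. 189.  84.]
```

Call:
jog_arm:
  targets:
    - [6, [0, 2, 0.1], 0]
    - [6, [0, 4, 0.1], 0]
    - [6, [0, 6, 0.1], 0]
    - [6, [0, 8, 0.1], 0]
    - [6, [0, 8.7, 0.1], 0]
    - [6, [0, 8.7, 0.1], 0]
    - [6, [0, 8.7, 0.1], 0]
    - [2.5, [0, 8.7, 0.1], 0]
    - [2.5, [0, 8.7, 0.1], 0]
    - [2.5, [0, 8.7, 0.1], 0]

```text
time_s: 24.5
ee_pos: [0.4756, 0.3344, 0.112]
eef_rot: [-1.57, -0.001, 0.0]
force: [-0.6, 0.9, 0.0]
grip_width: 0.0393
```

Call:
jog_arm:
  targets:
    - [2.5, [0, 0, 0], 0]
    - [2.5, [0, 0, 0], 0]
    - [2.5, [0, 0, 0], 0]
    - [2.5, [0, -1, 0], 0]
    - [2.5, [0, -2.5, 0], 0]
    - [2.5, [0, -4.5, 0], 0]
    - [2.5, [0, -6.5, 0], 0]
    - [2.5, [0, -8, 0], 0]
    - [2.5, [0, -8, 0], 0]
    - [2.5, [0, -8, 0], 0]

```text
time_s: 25.5
ee_pos: [0.4754, 0.3343, 0.1917]
eef_rot: [-1.571, -0.0, 0.0]
force: [0.1, -0.4, -2.3]
grip_width: 0.0298
```

```bash
python3 go.py 572.7,-126.5,190,-0.25
python3 - <<'E'
from h import *
from station import optics
c=optics.camera("side"); cv2.imwrite("pics/s9.png",cv2.resize(c["img"][60:270,100:380,::-1],None,fx=2.5,fy=2.5))
E
```

```text
t 25.5 p [0.4754 0.3343 0.1917] rot [-1.5705 -0.0005  0.    ] F [ 0.1026 -0.4338 -2.3014] w 0.02975116656169429 q [ 0.5499  0.3959  1.4698 -0.      1.2753  0.5499]
572.7,-126.5,190,-0.25 shift cm [  9.73   0.17 -46.08] turn 0.25
```

View pics/s9.png

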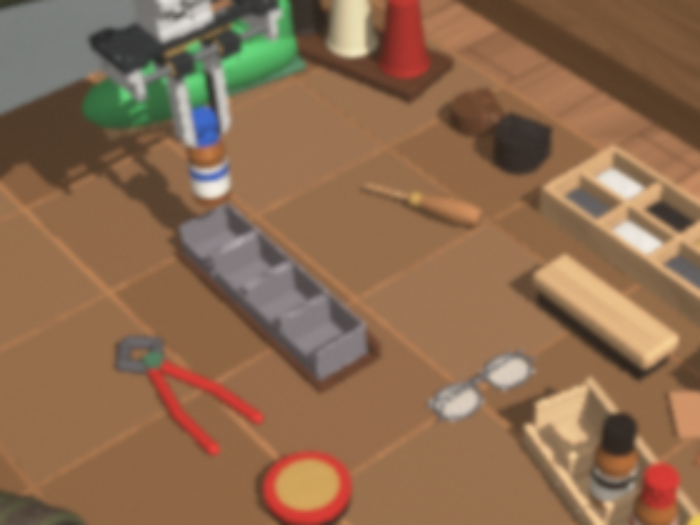

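Blue is held upright (crop pixel 208,150). I'll carry it to the left bay.

Call:
jog_arm:
  targets:
    - [2.5, [0.4, 0, -2], 0]
    - [2.5, [1.4, 0, -6], 0.03]
    - [2.5, [2.5, 0, -10.8], 0.06]
    - [2.5, [3.6, 0, -15.6], 0.1]
    - [2.5, [4.7, 0, -20.4], 0.13]
    - [2.5, [5.8, 0, -25.2], 0.16]
    - [2.5, [6.9, 0, -30], 0.19]
    - [2.5, [8, 0, -34.8], 0.22]
    - [2.5, [9, 0, -39.6], 0.25]
    - [2.5, [9.7, 0, -44], 0.25]

```text
time_s: 26.55
ee_pos: [0.5722, -0.1079, 0.1905]
eef_rot: [-1.571, 0.001, -0.252]
force: [0.7, -0.3, -0.9]
grip_width: 0.0297
```

Call:
jog_arm:
  targets:
    - [2.5, [0.3, 0, -1.2], 0]
    - [2.5, [0.5, 0, -2], 0]
    - [2.5, [0.5, 0, -2], 0]
    - [2.5, [0.5, 0, -2], 0]
    - [2.5, [0.5, 0, -2], 0]
    - [2.5, [0.5, 0, -2], 0]
    - [2.5, [0.5, 0, -2], 0]
    - [2.5, [0.5, 0, -2], 0]

```text
time_s: 27.35
ee_pos: [0.5723, -0.1259, 0.1915]
eef_rot: [-1.571, -0.0, -0.25]
force: [-1.1, 0.1, -0.2]
grip_width: 0.0294
```

```bash
python3 go.py 572.7,-127,109,-0.25
```

```text
t 27.35 p [ 0.5723 -0.1259  0.1915] rot [-1.5708 -0.     -0.2496] F [-1.1182  0.0776 -0.186 ] w 0.029389238052039874 q [-0.2791  0.4071  1.4548 -0.      1.2797 -0.0295]
572.7,-127,109,-0.25 shift cm [ 0.06  8.25 -0.09] turn 0.0
```

Call:
jog_arm:
  targets:
    - [2.5, [0, 0.5, 0], 0]
    - [2.5, [0, 2, 0], 0]
    - [2.5, [0, 3.5, 0], 0]
    - [2.5, [0, 5, 0], 0]
    - [2.5, [0, 6.5, 0], 0]
    - [2.5, [0, 7.6, 0], 0]
    - [2.5, [0, 8.1, 0], 0]
    - [2.5, [0, 8.3, 0], 0]
    - [2.5, [0, 8.3, 0], 0]
    - [2.5, [0, 8.3, 0], 0]

```text
time_s: 28.35
ee_pos: [0.5726, -0.1263, 0.109]
eef_rot: [-1.571, -0.001, -0.25]
force: [-0.5, 0.4, -0.9]
grip_width: 0.0294
```

```bash
python3 go.py 572.7,-127,108,-0.25
python3 - <<'E'
from h import *
from station import optics
c=optics.camera("side"); cv2.imwrite("pics/s10.png",cv2.resize(c["img"][130:340,230:510,::-1],None,fx=2.5,fy=2.5))
E
```

```text
t 28.35 p [ 0.5726 -0.1263  0.109 ] rot [-1.5708 -0.001  -0.25  ] F [-0.4588  0.435  -0.8736] w 0.029371901039001017 q [-0.2796  0.4945  1.5327 -0.      1.1135 -0.0296]
572.7,-127,108,-0.25 shift cm [ 0.02  0.1  -0.06] turn 0.0
```

View pics/s10.png

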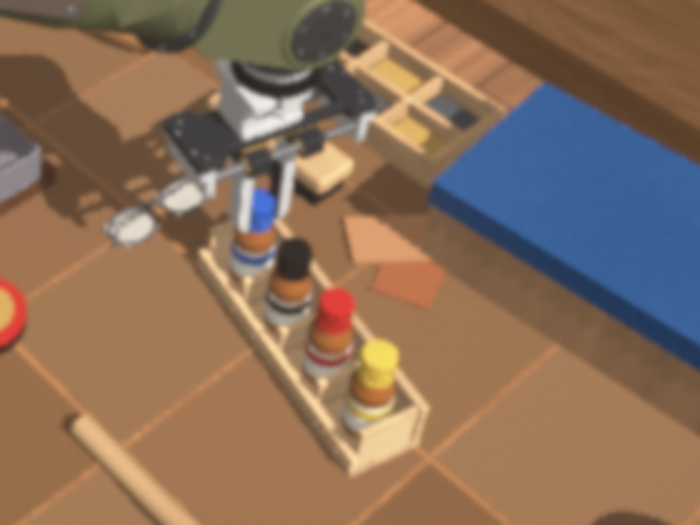

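All four bottles are in the rack in order, with blue still gripped at crop pixel (256,230). I'll release it, rise, and move aside for the last check.

Call:
jog_arm:
  targets:
    - [2.5, [0, 0.1, 0], 0]
    - [2.5, [0, 0.1, 0], 0]
    - [5, [0, 0.1, 0], 0]
    - [6, [0, 0.1, 0], 0]
    - [6, [0, 0.1, 0], 0]
    - [6, [0, -1.5, 0], 0]
    - [6, [0, -4, 0], 0]
    - [6, [0, -7, 0], 0]
    - [6, [0, -10, 0], 0]
    - [6, [0, -10, 0], 0]

```text
time_s: 29.4
ee_pos: [0.5736, -0.1266, 0.2127]
eef_rot: [-1.571, -0.007, -0.25]
force: [-0.6, -0.1, 0.6]
grip_width: 0.0599
```

Call:
jog_arm:
  targets:
    - [6, [-1, 0, 4], 0]
    - [6, [-2, 0, 8], 0]
    - [6, [-3, 0, 12], 0]
    - [6, [-4, 0, 16], 0]
    - [6, [-5, 0, 20], 0]
    - [6, [-5, 0, 20], 0]
    - [6, [-5, 0, 20], 0]
    - [6, [-5, 0, 20], 0]
    - [6, [-5, 0, 20], 0]
    - [6, [-5, 0, 20], 0]

```text
time_s: 30.4
ee_pos: [0.5734, 0.0789, 0.2084]
eef_rot: [-1.571, 0.0, -0.251]
force: [-0.3, -0.4, -0.7]
grip_width: 0.0601
```

```bash
python3 go.py; python3 chk.py
python3 - <<'E'
from h import *
from station import optics
c=optics.camera("side"); cv2.imwrite("pics/s11.png",cv2.resize(c["img"][130:340,230:510,::-1],None,fx=2.5,fy=2.5))
E
```

```text
t 30.4 p [0.5734 0.0789 0.2084] rot [-1.5709  0.     -0.2513] F [-0.282  -0.387  -0.6927] w 0.060069549220066076 q [ 0.0736  0.3769  1.4563 -0.0001  1.3084  0.3249]
top 216 z 0.11357752002197238 rack xy mm [-0.8 99.1] [29. 30.] [ 76. 111. 199.]
top 218 z 0.1137236466812329 rack xy mm [-0.4 33.8] [30. 29.] [83. 69. 58.]
top 221 z 0.11366524656976136 rack xy mm [  0.  -31.4] [29. 29.] [207.  59.  36.]
top 233 z 0.11355425513985949 rack xy mm [  1.3 -95.4] [30. 29.] [220. 194.  16.]
side 128 z 0.11311442615145267 rack xy mm [-1.2 94.6] [29. 30.] [ 76. 104. 186.]
side 141 z 0.11310995378960899 rack xy mm [-0.  30.9] [30. 30.] [61. 50. 43.]
side 153 z 0.11301149787500998 rack xy mm [ -0.1 -34.9] [30. 29.] [201.  63.  54.]
side 167 z 0.11303577612042595 rack xy mm [ -0.2 -97.3] [31. 31.] [225. 194.  86.]
```

View pics/s11.png

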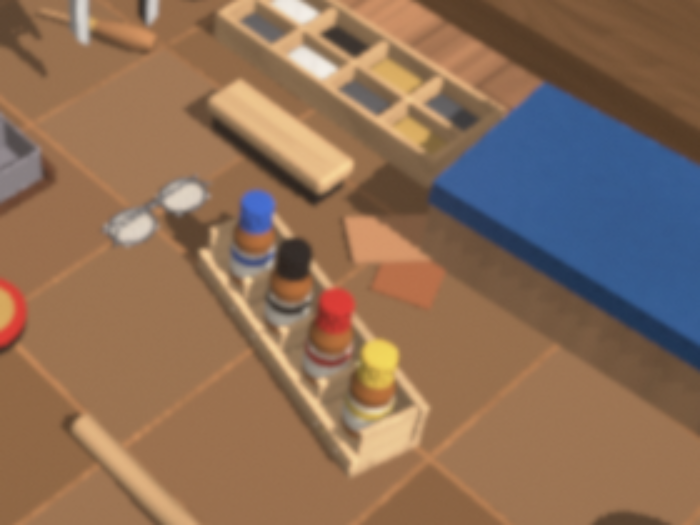

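All four bottles stand upright with the arm clear, at crop pixels (256,230), (290,285), (332,335) and (375,385).

```bash
python3 -c "
from station import ctrl
print(ctrl.hand_in())"
```

```text
the job is handed in; nothing more can be done
None
```

All four dye bottles now stand in the plywood rack in their original order from left to right: blue, black, red, yellow. I moved them one at a time by their caps and handed the job in at about 30 s of the 112 s allowed.

- **Position:** In the last check, both cameras put every bottle within about 3.1 mm of its bay centre. The limit is 13 mm.
- **Standing:** The cap tops measured 0.113–0.114 m, which is right for bottles standing on the bay floors. The last picture showed all four upright, with the gripper open and clear of the rack.
- **Disagreement:** The two cameras differed by 2–5 mm along the row, most for blue (99.1 against 94.6 mm). That is a little beyond the roughly 2 mm calibration of each camera, but well inside the limit.

No check failed. Tilt and speed at rest were judged only from the pictures and cap heights, not measured directly, and the hand-in gave no verdict.

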